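# Clear the bottle and rack the spatula

## Task

A white liquid bottle has been left standing in the way of the free sloping tool holder on the dental bench. First move it out of the way and stand it upright on free space in the steel tray with the other bottles, without tipping it. Then slide the spatula from the glass slab, blade first, into the free holder's slot, fully home, and let go; leave everything else where it stands.

Things in the scene. Friction and masses are not known exactly. Their poses are not given: they have to be found in the camera images.
- bottle: the bottle in the way: white plastic, 38 mm diameter body up to 72 mm height, then a 25 mm diameter grey cap up to 100 mm, about 110 g; starts standing on the bench in front of the free holder's slot mouth. Origin at the centre of its underside, z up.
- tray: fixed open steel tray, 270 x 100 mm outside, walls 4 mm thick and 12 mm high, floor 4 mm thick. Origin at the centre of its underside (inner floor 4 mm above), x along its length, y across.
- tray_bottle_a: a bottle of the same shape and size that already stands in the tray and must stay there. Origin at the centre of its underside.
- tray_bottle_b: the second such bottle in the tray, must stay. Origin at the centre of its underside.
- slab: fixed round amber glass slab, 170 mm diameter, 12 mm thick, on which the spatula lies. Origin at the centre of its underside.
- spatula: lies flat on the slab: black bar handle 115 x 16 x 14 mm (long, wide, thick) and flat steel blade 55 x 30 x 4 mm, undersides flush; about 90 g, centre of mass in the handle 20 mm behind the blade. Origin on the underside at the shoulder where handle meets blade; x points to the blade's tip, y across, z up.
- spatula_grip (a point): point on the handle's axis, 45 mm behind the shoulder and 7 mm above the underside.
- spatula_tip (a point): middle of the blade's tip edge, on its underside, 55 mm ahead of the shoulder.
- holder: free fixed tool holder: grey base 100 x 72 x 8 mm, two cheeks, a sloping aluminium slot, 83 mm high in all. Origin: centre of its underside. Slot mouth on its -x side; the blade enters towards +x, 30 degrees downwards. Slot 38 mm wide, 9 mm high, 60 mm deep; its floor sticks out 15 mm before the mouth. Home: handle's shoulder against the slot's roof, blade inside.
- slot_mouth (a point): middle of the slot floor at the mouth (shoulder of the spatula here when home), 55 mm above the bench.
- slot_home (a point): point on the slot floor 55 mm down the slope from the mouth (tip of the spatula here when home).
- full_holder: a second, identical fixed holder beside it, already filled with a round wooden-handled tool (15 mm diameter, sticking 95 mm out of its mouth up the 30 degree slope, fixed). Not to be used. Origin and axes as for the free holder.
- cup: white ceramic cup, 72 mm diameter, 55 mm high, bystander. Origin at the centre of its underside.
- wash_bottle: tall bottle, 60 mm diameter, 150 mm high, bystander. Origin at the centre of its underside.
- jar_a: low white screw jar, 45 mm diameter, 38 mm high, bystander. Origin at the centre of its underside.
- jar_b: a second such jar, bystander, on the bench in front of the filled holder. Origin at the centre of its underside.
- brush: brush with a dark wooden handle lying on the bench, 165 mm long, 9 mm thick, bystander. Origin on its underside; x along it.
There are look-alikes about, which are no part of the job. Several things have the shape of the spatula; the one meant has the colours described above.

How it is judged:
By the outcome, as a careful person would: the job done as asked, in the order asked, and still so for the second after the job is handed in, with the robot touching nothing.
It also fails if it takes over 54 s, if anything falls off the work surface, if the arm or the gripper's body presses on something with over 40 N, if the wrist force passes 120 N, or if a joint passes its speed limit or range.

## Robot

A 6-joint arm with a two-finger parallel gripper is mounted at the origin on the work surface. World frame = base frame: x ahead of the robot, y to its left, z up, the work surface at z = 0. Lengths are in m, angles in rad, forces in N, time in s.
With the tool pointing down it reaches from about 0.35 to 0.975 m from the base axis. Payload 4.9 kg.
Tool frame: the origin (TCP) lies midway between the tips of the shut fingers; the grasp point (between the pads) lies behind it (manip.grasp_offset is the y of the grasp point in the tool frame, in m); y points along the fingers, z is the direction in which the jaws open and shut, and the axes are right-handed (so a half turn about y gives the same grasp; the last joint's range is limited). The gripper opens to 85 mm and grips with 20 to 120 N. Pads are 22 mm wide; open, the fingers measure 114 mm over their backs; the gripper's body (76 mm by 85 mm) begins 54 mm behind the grasp point. The pads swing forward as they close: fully open they stand 13 mm farther back than shut.
Start: joints at [1.137, 0.053, 1.613, -0, 1.476, -0.119], TCP at [0.194, 0.594, 0.231] pointing down, gripper open.
Joint ranges: [-3.01, 3.01], [-1.01, 2.22], [0.06, 2.58], [-1.02, 4.17], [0.09, 2.62], [-3.14, 3.14]. Speed limits (rad/s): [2.57, 2.57, 3.14, 3.14, 3.14, 3.14].

## Interface

Orientations are given as a unit quaternion [w, x, y, z].
In Python, from plant import manip gives the robot as it stands. The module is installed in compiled form; this text tells all that it offers.
- The arm moves only by the shell command python3 -m jog 'ROWS'. ROWS is a JSON object of lists of equal length, an entry for each row: "offset": the shift along the world's x, y, z in units of 50 mm (1.0 is 50 mm), a list of three; "angular": the turn, a rotation vector about the world's x, y, z in units of 6 degrees (1.0 is 6 degrees), a list of three; "jaw": the finger opening in mm, from 0 to 85.4. In form: {"offset": [[tx, ty, tz], ...], "angular": [[ax, ay, az], ...], "jaw": [jaw, ...]}. A call has 1 to 12 rows; each row shifts and turns the commanded pose from where the row before left it; what a row does not reach is not made up. A row lasts 1/10 s, in which the tool goes at most 50 mm and 8.59 degrees, less where a joint would pass 70% of its speed; a pose out of reach is approached as far as the arm can. A call is refused whole if a number of a shift passes 1 or a number of a turn 1, either way. A call with a gripper value outside its range is refused whole. The fingers move at their own pace and stop on an object; the grip force is fixed at half the most. Time passes only in rows, so rows that do not move let the fingers close. It gives the time, the measured TCP pose, the force and the opening at its end, in the units of the state.
- manip.state(): the state, without advancing time (a new reading comes with each control period).
- manip.grab_frame(name): name is "scene" or "top" or "wrist"; returns the picture (480x640x3 uint8, blue, green, red); there is no depth.
- manip.camera_model(name): a dict with "fx", "fy", "cx", "cy" (pixels), "rvec" (rotation vector, rad) and "tvec" (3), from world to camera coordinates, as OpenCV has them; the wrist camera has in their place "mount" (4x4, takes a point from camera to tool coordinates, whose origin is the TCP and whose axes are the tool frame's). Camera axes: x right, y down, z forward; pixel columns grow to the right and rows downward; lengths in m; the calibration is good to about 2 mm. A picture is of the moment at which its call begins: read the wrist's pose just before it. camera_model takes no time and is no camera call.
- manip.job_done(): hands the job in, once; it reports no verdict.
The state is a dict: "time": time; "joint_pos": joint angles; "joint_vel": joint speeds; "joint_efforts": joint torques, N m; "tool_pos": TCP position; "tool_rot": TCP orientation; "contact_force": force on the tool from outside, world axes, zero at the start; "ft_torque": the same for the moment, N m; "gripper_width": opening from 0.0 (shut) to 1.0 (fully open).
Only numpy, scipy, OpenCV 4.12 (cv2) and the standard library are available. Lean on these libraries where they do the work, as an engineer would, in place of code of your own. Each camera call takes 0.05 s, during which the arm holds its last target.

## Working session

There is one attempt and no reset: what is moved stays moved. The work goes in short steps, Python scripts to look and compute and a shell command to move; the robot and the scene stay as the last step left them, time stands still between calls to the robot, and variables do not carry over. Pictures are saved under pics/ and viewed, and the job is handed in when it is done.

```bash
mkdir -p pics; ls; cat > h.py <<'E'
import numpy as np, cv2
from plant import manip
from scipy.spatial.transform import Rotation as R
def snap(name,f):
    s=manip.state(); im=manip.grab_frame(name); cv2.imwrite('pics/'+f,im); 
    np.savez('pics/'+f+'.npz',p=s['tool_pos'],q=s['tool_rot']); return im
def cam(name,f=None):
    c=manip.camera_model(name)
    K=np.array([[c['fx'],0,c['cx']],[0,c['fy'],c['cy']],[0,0,1]])
    if name!='wrist':
        Rm=cv2.Rodrigues(np.array(c['rvec'],float))[0]; t=np.array(c['tvec'],float).ravel()
        return K,Rm.T,-Rm.T@t   # cam->world R, cam centre
    d=np.load('pics/'+f+'.npz'); q=d['q']; Rt=R.from_quat([q[1],q[2],q[3],q[0]]).as_matrix()
    M=np.array(c['mount']); return K,Rt@M[:3,:3],Rt@M[:3,3]+d['p']
def px2w(name,u,v,z,f=None):
    K,Rc,C=cam(name,f); r=Rc@np.linalg.inv(K)@np.array([u,v,1.]); return C+r*(z-C[2])/r[2]
def w2px(name,P,f=None):
    K,Rc,C=cam(name,f); p=K@(Rc.T@(np.array(P)-C)); return p[:2]/p[2]
def crop(f,x0,y0,x1,y1,o,k=None):
    im=cv2.imread('pics/'+f)[y0:y1,x0:x1]; k=k or min(800/(x1-x0),600/(y1-y0))
    cv2.imwrite('pics/'+o,cv2.resize(im,None,fx=k,fy=k,interpolation=cv2.INTER_CUBIC))
E
python3 - <<'E'
from h import *
for n in ('scene','top','wrist'):
    snap(n,n+'0.png')
s=manip.state();print(s['time'],s['tool_pos'],s['tool_rot'],s['contact_force'],s['gripper_width'],manip.grasp_offset)
for n in('scene','top'):
    print(cam(n)[0][0,0],cam(n)[2])
print(manip.camera_model('wrist')['mount'])
E
```

```text
pics
0.15 [0.19330811 0.59383925 0.23031974] [-0.69780385  0.69892838 -0.11099927  0.110671  ] [ 0.00629981  0.49317378 -0.04278525] 1.0015637694954456 -0.0187
606.4009603129183 [ 1.06857527 -0.59456723  1.05356815]
445.5895781322535 [ 0.27691662 -0.06228792  1.27367649]
[[-7.01704794e-04  9.57423211e-01  2.88687206e-01 -7.32750270e-02]
 [ 1.20859942e-04 -2.88687193e-01  9.57423464e-01 -1.42240745e-01]
 [ 9.99999747e-01  7.06719354e-04  8.68590739e-05  2.24819378e-04]
 [ 0.00000000e+00  0.00000000e+00  0.00000000e+00  1.00000000e+00]]
```

View pics/scene0.png

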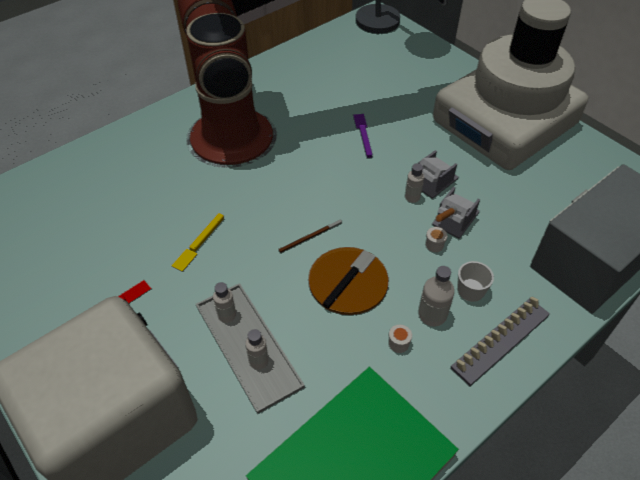

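View pics/top0.png

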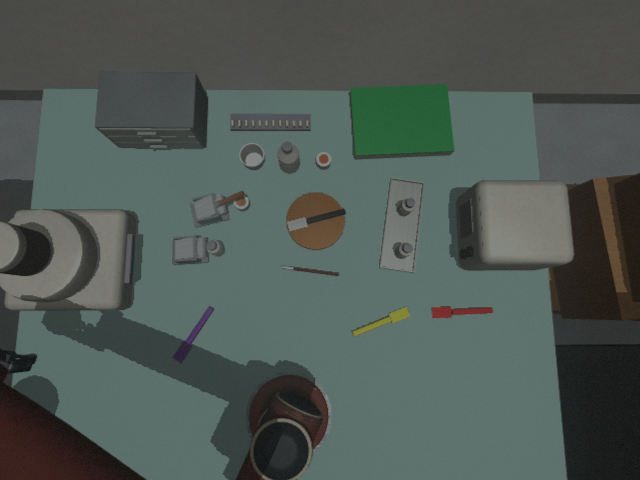

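View pics/wrist0.png

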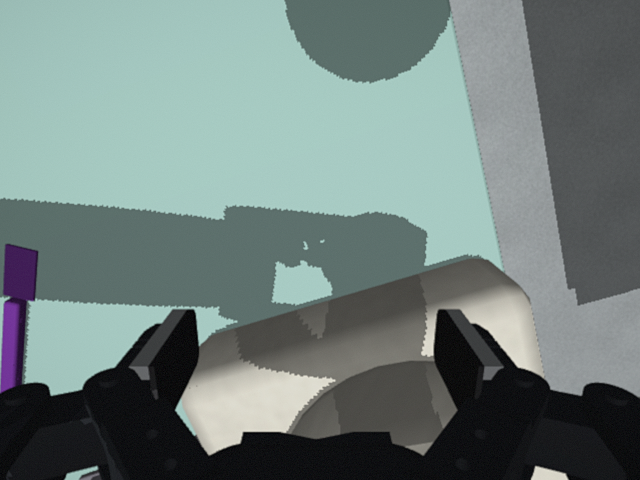

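Top view shows these spatula-shaped things:
- Black and steel on the slab at top (315,219)
- Yellow at (381,321)
- Red at (462,312)
- Purple at (195,333)
- Brush at (310,271)

By the description it is the black and steel one on the amber slab. The bottle in the way is at top (214,248), in front of the holder at (190,250). The tray bottles are at (406,206) and (403,249). I'll check these in close crops.

```bash
python3 - <<'E'
from h import *
crop('top0.png',160,130,360,280,'t1.png')
crop('top0.png',350,160,450,290,'t2.png',4.5)
crop('scene0.png',290,130,500,290,'s1.png')
E
```

```text
(no output)
```

View pics/t1.png

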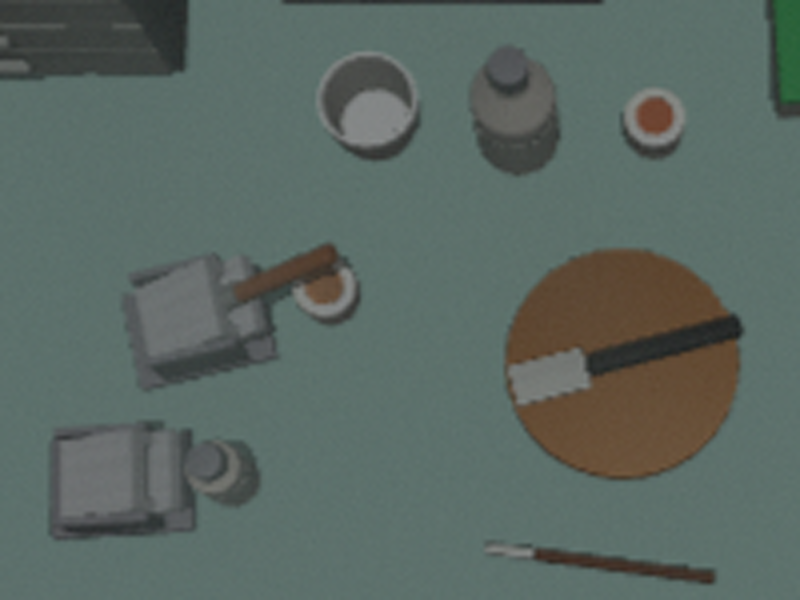

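View pics/t2.png

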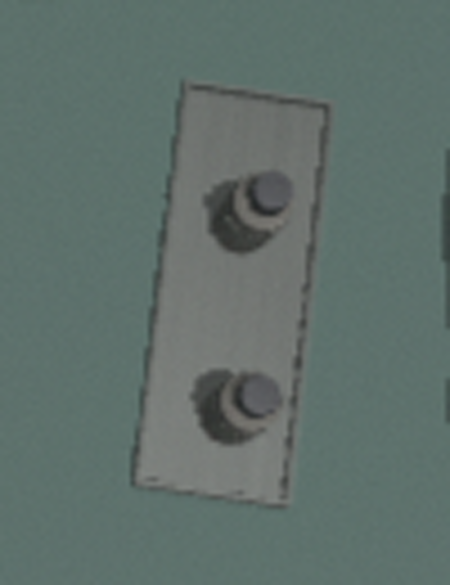

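View pics/s1.png

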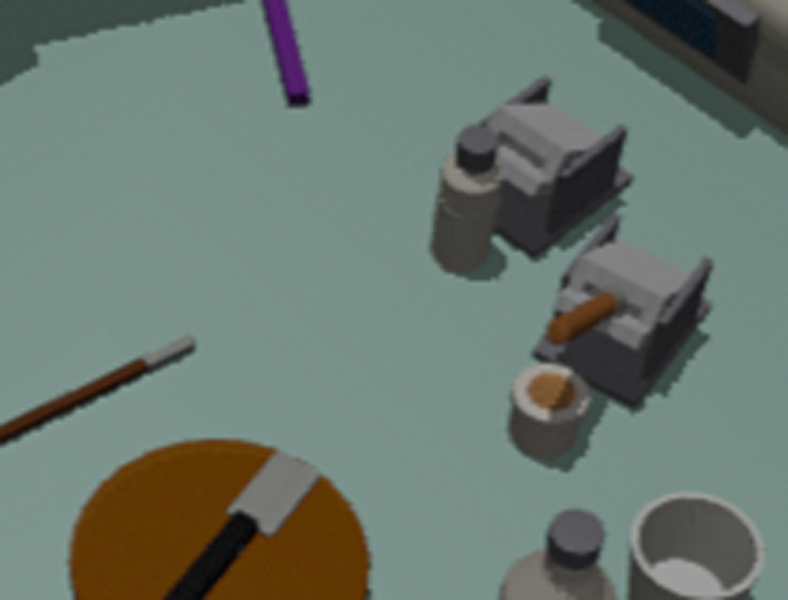

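```bash
python3 - <<'E'
from h import *
np.set_printoptions(precision=4,suppress=True)
T=lambda x,y,z:px2w('top',160+x/4,130+y/4,z)
T2=lambda x,y,z:px2w('top',350+x/4.5,160+y/4.5,z)
k=788/210
S=lambda x,y,z:px2w('scene',290+x/k,130+y/k,z)
print('bottle cap',T(206,460,.1),S(478,137,.1), 'base S',S(462,268,0))
print('holder base',[T(*p,.008) for p in((50,538),(194,530),(52,430))])
print('holder S base', S(537,250,0.004),S(632,178,.006))
print('blade tip',T(510,368,.016),T(516,404,.016),'S',S(276,452,.016),S(318,475,.016))
print('shoulder',T(585,348,.016),T(592,386,.016),'S',S(231,510,.016),S(270,530,.016))
print('handle end',T(738,326,.024), 'slab',T(622,364,.012))
print('jarb',T(326,288,.038),'tool end',T(333,253,.1),'cup',T(368,100,.055))
print('tray corners z.012',[T2(*p,.012) for p in((183,82),(329,104),(289,505),(135,485))])
print('tray bottles',T2(270,191,.104),T2(258,396,.104), 'brush',T(486,547,.005),T(714,577,.005))
print('px/m',w2px('top',[.5,0,0])-w2px('top',[.5,.1,0]))
E
```

```text
bottle cap [0.4526 0.2023 0.1   ] [0.4529 0.2038 0.1   ] base S [0.4643 0.1956 0.    ]
holder base [array([0.4109, 0.3307, 0.008 ]), array([0.4162, 0.2298, 0.008 ]), array([0.4883, 0.3331, 0.008 ])]
holder S base [0.4861 0.2399 0.004 ] [0.4827 0.3319 0.006 ]
blade tip [0.5312 0.0065 0.016 ] [0.5049 0.002  0.016 ] S [ 0.5063 -0.0024  0.016 ] [0.5342 0.0048 0.016 ]
shoulder [ 0.5458 -0.0474  0.016 ] [ 0.5179 -0.0524  0.016 ] S [ 0.5208 -0.0502  0.016 ] [ 0.5454 -0.0427  0.016 ]
handle end [ 0.5601 -0.1574  0.024 ] slab [ 0.5348 -0.074   0.012 ]
jarb [0.5849 0.136  0.038 ] tool end [0.5938 0.1219 0.1   ] cup [0.7184 0.1067 0.055 ]
tray corners z.012 [array([ 0.6631, -0.2962,  0.012 ]), array([ 0.6482, -0.3918,  0.012 ]), array([ 0.3855, -0.3545,  0.012 ]), array([ 0.3986, -0.2571,  0.012 ])]
tray bottles [ 0.5668 -0.3296  0.104 ] [ 0.4422 -0.3174  0.104 ] brush [0.4035 0.0233 0.005 ] [ 0.3813 -0.139   0.005 ]
px/m [34.6353 -0.0897]
```

```bash
python3 - <<'E'
from h import *
np.set_printoptions(precision=4,suppress=True)
s=manip.state();q=s['tool_rot'];M=R.from_quat([q[1],q[2],q[3],q[0]]).as_matrix();print(M)
print(s['joint_pos'])
E
```

```text
[[ 0.9509 -0.0007  0.3096]
 [-0.3096 -0.0015  0.9509]
 [-0.0002 -1.     -0.0016]]
[ 1.137   0.0533  1.614   0.      1.476  -0.119 ]
```

```bash
python3 -m jog '{"offset":[[0,-0.5,0.5],[0,-0.8,0.5],[0,-0.8,0],[0.2,-0.8,0],[0.5,-0.8,0],[0.7,-0.8,0],[0.7,-0.8,0],[0.7,-0.6,0],[0.7,-0.5,0],[0.7,-0.3,0],[0.6,-0.2,0],[0.3,0,0]],"angular":[[0,0,-1],[0,0,-1],[0,0,-1],[0,0,-1],[0,0,-1],[0,0,-1],[0,0,-1],[0,0,-1],[0,0,-1],[0,0,-1],[0,0,-1],[0,0,-0.7]],"jaw":[85,85,85,85,85,85,85,85,85,85,85,85]}'
cat >> h.py <<'E'
np.set_printoptions(precision=4,suppress=True)
def st():
    s=manip.state();q=s['tool_rot'];M=R.from_quat([q[1],q[2],q[3],q[0]]).as_matrix()
    print('t',round(s['time'],2),'tcp',s['tool_pos'],'F',s['contact_force'],'w',round(s['gripper_width']*85.4,1))
    print('yax',M[:,1],'zax',M[:,2],'jawang',np.degrees(np.arctan2(M[1,2],M[0,2])),'j',s['joint_pos']); return s,M
E
python3 - <<'E'
from h import *
snap('wrist','w1.png'); st()
E
```

```text
time: 1.35
tool_pos: [0.4462, 0.2523, 0.2808]
tool_rot: [-0.506, 0.506, -0.494, 0.494]
contact_force: [-0.4, 0.2, 1.0]
gripper_width: 0.998
t 1.4 tcp [0.4472 0.2526 0.2806] F [-0.2043 -0.9141  1.0528] w 85.0
yax [ 0.0002 -0.0007 -1.    ] zax [0.9997 0.0225 0.0002] jawang 1.2883392782413112 j [ 0.3697 -0.2421  1.8067 -0.0007  1.5771  0.3472]
```

View pics/w1.png

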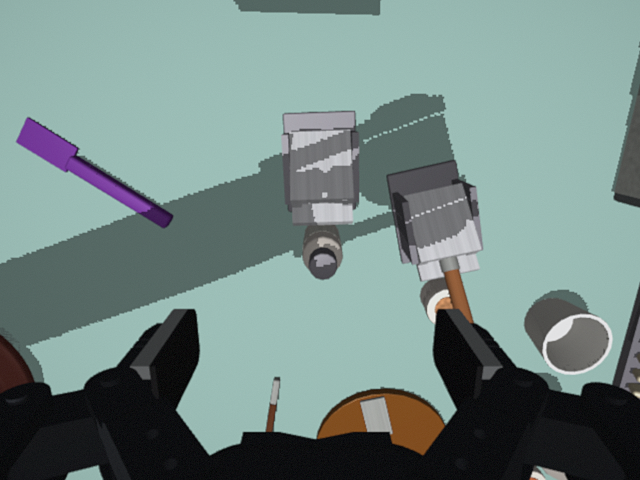

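```bash
python3 - <<'E'
from h import *
crop('w1.png',250,90,410,290,'w1c.png',3)
E
```

```text
(no output)
```

View pics/w1c.png

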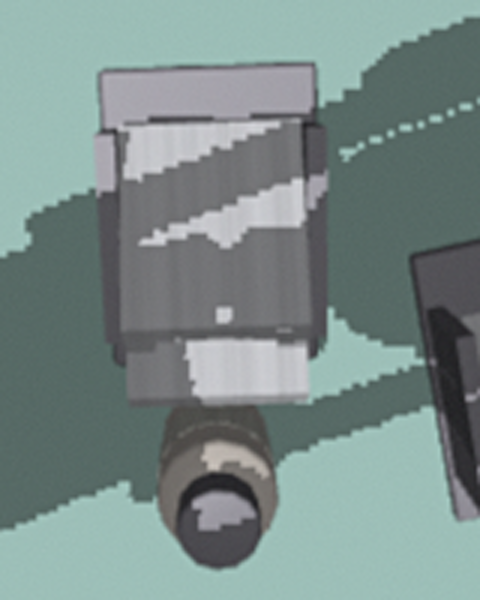

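```bash
python3 - <<'E'
from h import *
f='w1.png'
W=lambda x,y,z:px2w('wrist',250+x/3,90+y/3,z,f)
a,b=W(99,71,.008),W(315,64,.008);print('back',a,b,np.linalg.norm(a-b),(a+b)/2,np.degrees(np.arctan2(*(b-a)[1::-1])))
a,b=W(127,404,.0625),W(309,397,.0625);print('lip',a,b,np.linalg.norm(a-b),(a+b)/2,np.degrees(np.arctan2(*(b-a)[1::-1])))
a,b=W(120,335,.065),W(311,334,.065);print('roof',a,b,np.linalg.norm(a-b),(a+b)/2,np.degrees(np.arctan2(*(b-a)[1::-1])))
print('cap',W(219,527,.1),W(177,527,.1),W(262,527,.1), W(220,568,.1))
E
```

```text
back [0.4124 0.3297 0.008 ] [0.4831 0.3337 0.008 ] 0.07075825656077508 [0.4478 0.3317 0.008 ] 3.1857344793588367
lip [0.4254 0.2315 0.0625] [0.4813 0.2351 0.0625] 0.056051431682008435 [0.4534 0.2333 0.0625] 3.6773898968866296
roof [0.4233 0.2536 0.065 ] [0.4807 0.2553 0.065 ] 0.057445714289623764 [0.452  0.2544 0.065 ] 1.7116061984295936
cap [0.4538 0.2058 0.1   ] [0.4419 0.2055 0.1   ] [0.4661 0.2061 0.1   ] [0.4545 0.1933 0.1   ]
```

```bash
python3 -m jog '{"offset":[[0.06,-0.5,0],[0.06,-0.47,0],[0,0,-0.7],[0,0,-0.8],[0,0,-0.8],[0,0,-0.8],[0,0,-0.7],[0,0,-0.5],[0,0,-0.35],[0,0,-0.2],[0,0,0],[0,0,0]],"angular":[[0,0,0.28],[0,0,0],[0,0,0],[0,0,0],[0,0,0],[0,0,0],[0,0,0],[0,0,0],[0,0,0],[0,0,0],[0,0,0],[0,0,0]],"jaw":[85,85,85,85,85,85,85,85,85,85,85,85]}'
python3 - <<'E'
from h import *
snap('wrist','w2.png'); st()
E
```

```text
time: 2.6
tool_pos: [0.4508, 0.2058, 0.0396]
tool_rot: [0.515, -0.515, 0.484, -0.485]
contact_force: [1.4, 0.8, 0.1]
gripper_width: 0.994
t 2.65 tcp [0.4512 0.2059 0.0401] F [ 0.6173 -0.8733  0.1322] w 84.9
yax [ 0.0021  0.0006 -1.    ] zax [0.9982 0.0605 0.0021] jawang 3.4694771197535212 j [ 0.2779 -0.0533  2.0599  0.      1.1329  0.2173]
```

View pics/w2.png

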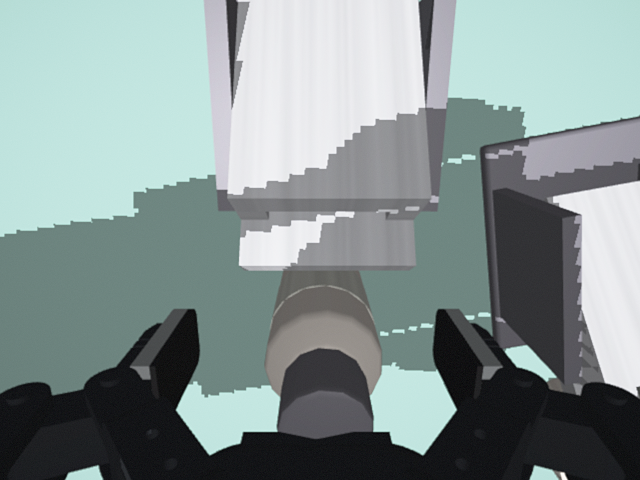

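```bash
python3 -m jog '{"offset":[[0.04,-0.02,0],[0,0,0],[0,0,0],[0,0,0],[0,0,0],[0,0,0],[0,0,0],[0,0,0]],"angular":[[0,0,0],[0,0,0],[0,0,0],[0,0,0],[0,0,0],[0,0,0],[0,0,0],[0,0,0]],"jaw":[60,40,34,34,34,34,34,34]}'
python3 - <<'E'
from h import *
st()
f='w2.png'
a,b=px2w('wrist',240,268,.0625,f),px2w('wrist',415,270,.0625,f);print('lip',a,b,np.linalg.norm(a-b),(a+b)/2,np.degrees(np.arctan2(*(b-a)[1::-1])))
E
```

```text
time: 3.45
tool_pos: [0.4531, 0.2047, 0.0396]
tool_rot: [0.515, -0.514, 0.484, -0.485]
contact_force: [1.3, 0.5, 6.4]
gripper_width: 0.427
t 3.45 tcp [0.4531 0.2047 0.0396] F [1.3004 0.5487 6.3895] w 36.5
yax [ 0.0015  0.0004 -1.    ] zax [0.9982 0.06   0.0016] jawang 3.442490889112559 j [ 0.2745 -0.049   2.0568 -0.0001  1.1323  0.2145]
lip [0.4253 0.2326 0.0625] [0.4806 0.2353 0.0625] 0.055375607880696676 [0.453  0.234  0.0625] 2.769501873396039
```

```bash
python3 -m jog '{"offset":[[0,0,0.2],[0,0,0.4],[0,0,0.5],[0,0,0.5],[0,0,0.4],[0,-0.3,0.2],[0.05,-0.5,0],[0.05,-0.6,0],[0.05,-0.6,0],[0.05,-0.6,0],[0.05,-0.6,0],[0.05,-0.6,0]],"angular":[[0,0,0],[0,0,0],[0,0,0],[0,0,0],[0,0,0],[0,0,-0.4],[0,0,-0.8],[0,0,-0.9],[0,0,-0.9],[0,0,-0.9],[0,0,-0.9],[0,0,-0.9]],"jaw":[34,34,34,34,34,34,34,34,34,34,34,34]}'
python3 -m jog '{"offset":[[0.1,-0.6,0],[0.1,-0.6,0],[0.1,-0.6,0],[0.1,-0.6,0],[0.1,-0.6,0],[0.1,-0.6,0],[0.1,-0.6,0],[0.1,-0.6,0],[0,-0.6,0],[0,-0.5,0],[0,-0.3,0],[0,0,0]],"angular":[[0,0,-0.9],[0,0,-0.9],[0,0,-0.9],[0,0,-0.9],[0,0,-0.9],[0,0,-0.9],[0,0,-0.9],[0,0,-0.9],[0,0,-0.9],[0,0,-0.9],[0,0,-0.9],[0,0,-0.6]],"jaw":[34,34,34,34,34,34,34,34,34,34,34,34]}'
python3 - <<'E'
from h import *
snap('wrist','w3.png');snap('top','top3.png');crop('top3.png',340,150,480,290,'t3.png',4); st()
E
```

```text
time: 4.65
tool_pos: [0.466, 0.0127, 0.1476]
tool_rot: [0.347, -0.348, 0.616, -0.615]
contact_force: [0.1, -0.2, -1.1]
gripper_width: 0.425
time: 5.85
tool_pos: [0.5056, -0.2976, 0.1476]
tool_rot: [-0.027, 0.025, 0.707, -0.706]
contact_force: [0.7, -0.2, -1.3]
gripper_width: 0.425
t 5.95 tcp [ 0.5058 -0.296   0.1475] F [-0.4533 -0.6676 -1.5554] w 36.6
yax [-0.0025  0.0016 -1.    ] zax [-0.0679 -0.9977 -0.0015] jawang -93.89588951588331 j [-0.6564  0.0286  1.7811 -0.0002  1.3349  0.9824]
```

View pics/w3.png

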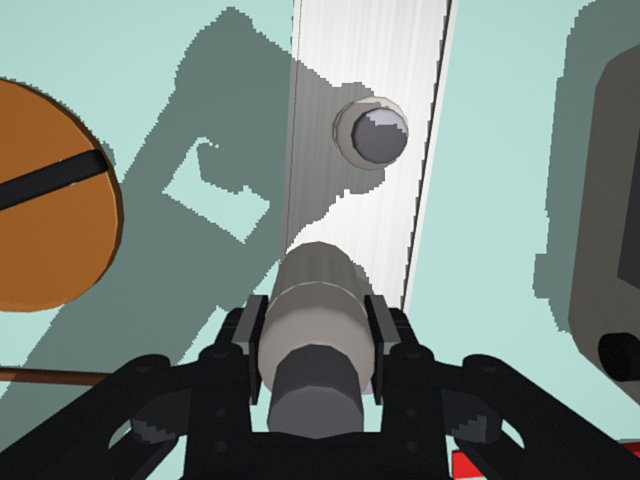

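View pics/t3.png

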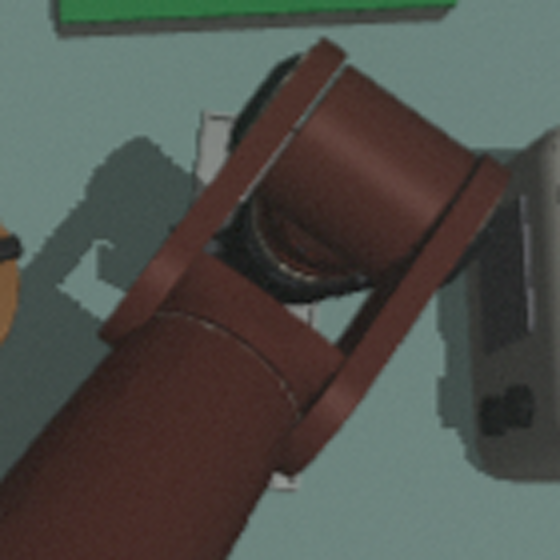

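```bash
python3 - <<'E'
from h import *
f='w3.png'
print('a',px2w('wrist',380,133,.104,f),'walls',px2w('wrist',296,60,.012,f),px2w('wrist',443,60,.012,f))
snap('scene','sc3.png');st()
E
```

```text
a [ 0.5708 -0.3308  0.104 ] walls [ 0.6154 -0.2927  0.012 ] [ 0.6087 -0.3857  0.012 ]
t 6.0 tcp [ 0.506  -0.2956  0.1477] F [ 0.2559  0.5457 -1.2948] w 36.2
yax [-0.0021  0.0014 -1.    ] zax [-0.066  -0.9978 -0.0012] jawang -93.78218199438895 j [-0.6556  0.0281  1.7811 -0.0002  1.3349  0.9813]
```

View pics/sc3.png

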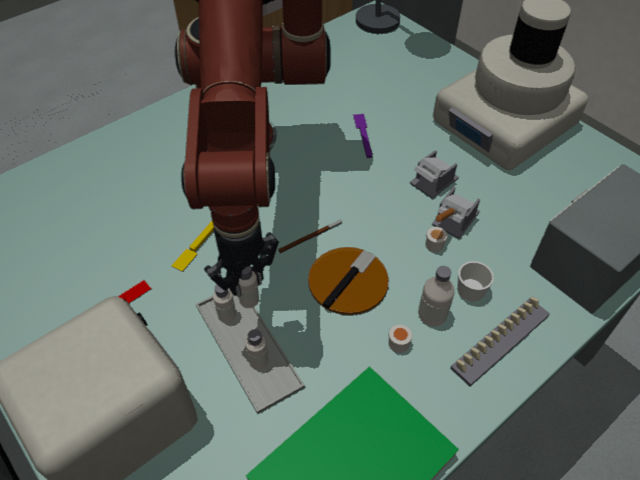

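```bash
python3 -m jog '{"offset":[[0,-0.3,0],[0,-0.27,0],[0,0,-0.4],[0,0,-0.5],[0,0,-0.5],[0,0,-0.3],[0,0,-0.2],[0,0,-0.06],[0,0,-0.04],[0,0,0],[0,0,0]],"angular":[[0,0,-0.75],[0,0,0],[0,0,0],[0,0,0],[0,0,0],[0,0,0],[0,0,0],[0,0,0],[0,0,0],[0,0,0],[0,0,0]],"jaw":[34,34,34,34,34,34,34,34,34,34,34]}'
python3 - <<'E'
from h import *
snap('wrist','w4.png');snap('scene','sc4.png');crop('sc4.png',160,220,340,400,'sc4c.png',3.3);st()
E
```

```text
time: 7.1
tool_pos: [0.508, -0.3245, 0.05]
tool_rot: [0.05, -0.051, -0.705, 0.706]
contact_force: [0.2, -0.6, -1.1]
gripper_width: 0.433
t 7.2 tcp [ 0.5078 -0.3244  0.0497] F [-0.119  0.346 -0.561] w 36.5
yax [ 0.0012 -0.001  -1.    ] zax [-0.1435 -0.9897  0.0008] jawang -98.2493030745059 j [-0.6918  0.1765  1.7998  0.      1.1637  1.0229]
```

View pics/sc4c.png

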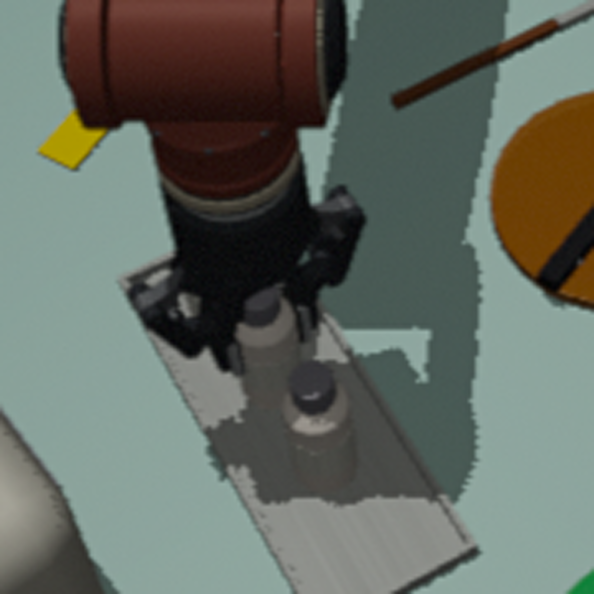

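View pics/w4.png

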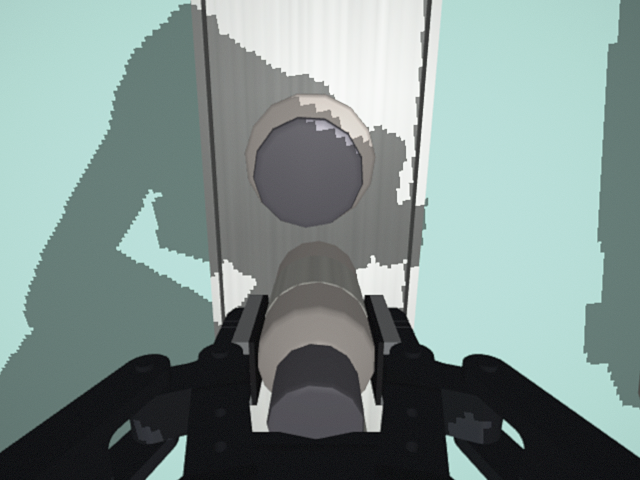

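```bash
python3 -m jog '{"offset":[[0,0,-0.06],[0,0,-0.03],[0,0,-0.03],[0,0,0],[0,0,0]],"angular":[[0,0,0],[0,0,0],[0,0,0],[0,0,0],[0,0,0]],"jaw":[34,34,34,34,34]}'
```

```text
time: 7.7
tool_pos: [0.5075, -0.3241, 0.0436]
tool_rot: [-0.051, 0.051, 0.705, -0.705]
contact_force: [-2.7, 2.1, 5.3]
gripper_width: 0.426
```

```bash
python3 -m jog '{"offset":[[0,0,0],[0,0,0],[0,0,0],[0,0,0],[0,0,0],[0,0,0]],"angular":[[0,0,0],[0,0,0],[0,0,0],[0,0,0],[0,0,0],[0,0,0]],"jaw":[42,50,60,70,70,70]}'
python3 - <<'E'
from h import *
snap('wrist','w5.png');st()
E
```

```text
time: 8.3
tool_pos: [0.5073, -0.324, 0.0427]
tool_rot: [-0.051, 0.051, 0.705, -0.705]
contact_force: [0.5, 0.6, -0.4]
gripper_width: 0.814
t 8.35 tcp [ 0.5073 -0.324   0.0427] F [ 0.4366 -0.4287 -0.0308] w 69.7
yax [-0.0001  0.0001 -1.    ] zax [-0.1437 -0.9896 -0.0001] jawang -98.25942430067344 j [-0.6919  0.1857  1.8028 -0.      1.1532  1.023 ]
```

View pics/w5.png

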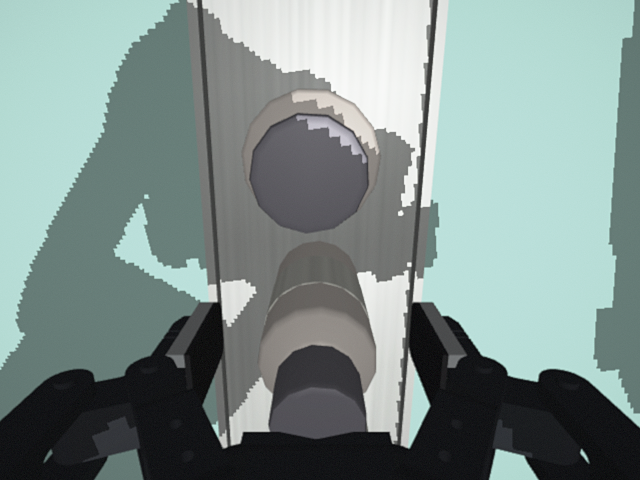

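```bash
python3 -m jog '{"offset":[[0,0,0.3],[0,0,0.6],[0,0,0.7],[0,0,0.7],[0,0,0.7],[0.05,0.2,0.6],[0.05,0.3,0.4],[0.05,0.4,0],[0.05,0.4,0],[0.05,0.4,0],[0.05,0.4,0],[0.05,0.4,0]],"angular":[[0,0,0],[0,0,0],[0,0,0],[0,0,1],[0,0,1],[0,0,1],[0,0,1],[0,0,1],[0,0,1],[0,0,1],[0,0,1],[0,0,1]],"jaw":[75,85,85,85,85,85,85,85,85,85,85,85]}'
python3 -m jog '{"offset":[[0.05,0.4,0],[0.05,0.4,0],[0.05,0.4,0],[0.05,0.4,0],[0.05,0.4,0],[0.05,0.4,0],[0.05,0.4,0],[0,0.4,0],[0,0.2,0],[0,0,0],[0,0,0]],"angular":[[0,0,1],[0,0,1],[0,0,1],[0,0,1],[0,0,1],[0,0,1],[0,0,1],[0,0,1],[0,0,1],[0,0,0.8],[0,0,0]],"jaw":[75,75,75,75,75,75,75,75,75,75,75]}'
python3 - <<'E'
from h import *
snap('wrist','w6.png');st()
E
```

```text
time: 9.55
tool_pos: [0.525, -0.1982, 0.2443]
tool_rot: [-0.277, 0.276, -0.65, 0.651]
contact_force: [0.6, -1.4, 0.3]
gripper_width: 0.997
time: 10.65
tool_pos: [0.5425, -0.0286, 0.2441]
tool_rot: [0.56, -0.559, 0.432, -0.433]
contact_force: [0.5, 0.4, 0.1]
gripper_width: 0.881
t 10.7 tcp [ 0.5425 -0.0289  0.2439] F [-0.5591  1.187   0.4831] w 75.0
yax [ 0.0013 -0.0003 -1.    ] zax [0.9683 0.2498 0.0012] jawang 14.467834592144069 j [-0.1901 -0.1516  1.7891 -0.0001  1.5028 -0.4426]
```

View pics/w6.png

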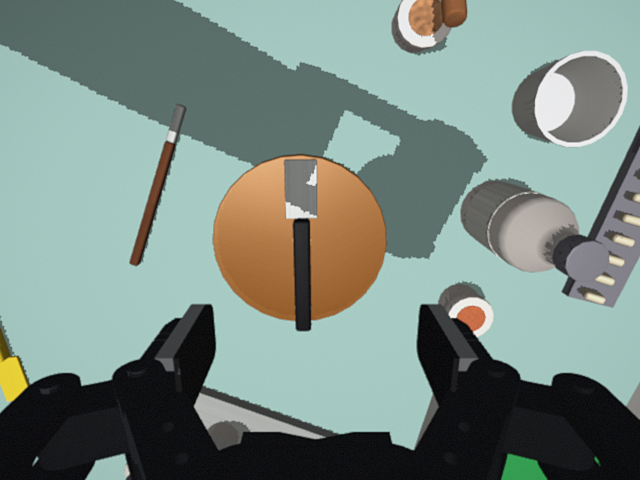

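```bash
python3 - <<'E'
from h import *
crop('w6.png',250,145,350,335,'w6c.png',3.1)
E
```

```text
(no output)
```

View pics/w6c.png

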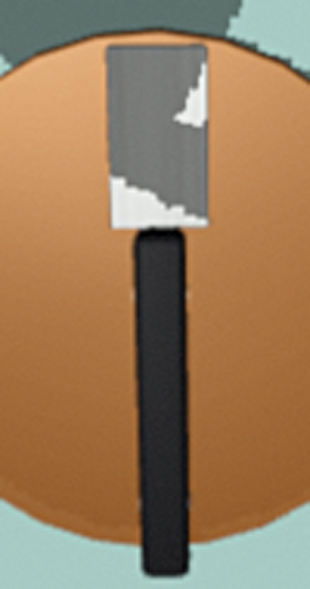

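```bash
python3 - <<'E'
from h import *
W=lambda x,y,z:px2w('wrist',250+x/3.1,145+y/3.1,z,'w6.png')
t=(W(107,46,.016)+W(208,45.5,.016))/2; s=(W(110,228,.016)+W(208,226.5,.016))/2
h1=(W(136,240,.026)+W(185,239,.026))/2; h2=(W(143,570,.026)+W(188.5,570,.026))/2
print(t,s,h1,h2)
ang=lambda d:np.degrees(np.arctan2(d[1],d[0]))
print(ang(t-s),ang(h1-h2),ang(t-h2),np.linalg.norm(t-s),np.linalg.norm((t-h2)[:2]))
d=(t-h2);d[2]=0;d/=np.linalg.norm(d); print('grip',t-d*.1)
E
```

```text
[0.5205 0.0048 0.016 ] [ 0.5341 -0.048   0.016 ] [ 0.5352 -0.0491  0.026 ] [ 0.5635 -0.1554  0.026 ]
104.48130281875629 104.92573809681947 105.03854239639891 0.0545022584455191 0.16580937229300363
grip [ 0.5464 -0.0918  0.016 ]
```

```bash
python3 -m jog '{"offset":[[0.04,-0.6,0],[0.03,-0.66,0],[0,0,-0.6],[0,0,-0.8],[0,0,-0.8],[0,0,-0.8],[0,0,-0.7],[0,0,-0.4],[0,0,-0.2],[0,0,-0.1],[0,0,0],[0,0,0]],"angular":[[0,0,0.06],[0,0,0],[0,0,0],[0,0,0],[0,0,0],[0,0,0],[0,0,0],[0,0,0],[0,0,0],[0,0,0],[0,0,0],[0,0,0]],"jaw":[50,50,50,50,50,50,50,50,50,50,50,50]}'
python3 - <<'E'
from h import *
snap('wrist','w7.png');st()
E
```

```text
time: 11.9
tool_pos: [0.5471, -0.0924, 0.0244]
tool_rot: [0.561, -0.56, 0.43, -0.432]
contact_force: [-0.5, -0.8, -0.3]
gripper_width: 0.586
t 11.95 tcp [ 0.5471 -0.0924  0.0245] F [-0.6786 -0.1789 -0.4336] w 49.9
yax [ 0.0028 -0.0009 -1.    ] zax [0.9664 0.2569 0.0025] jawang 14.886774967057272 j [-0.3014  0.1082  1.9254 -0.      1.1052 -0.5613]
```

View pics/w7.png

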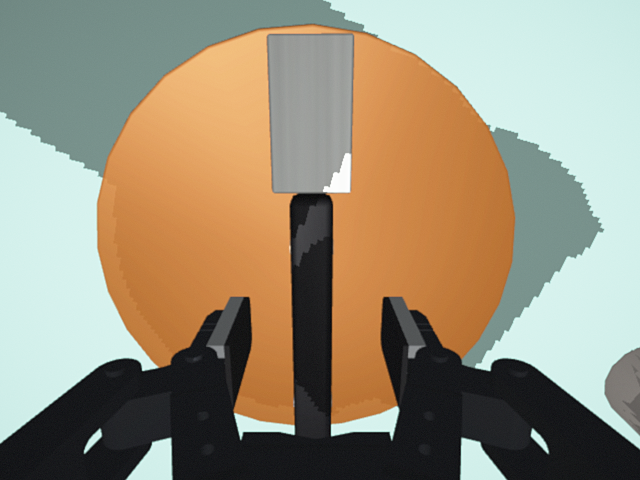

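```bash
python3 -m jog '{"offset":[[-0.025,0,-0.08],[0,0,-0.1],[0,0,0],[0,0,0],[0,0,0],[0,0,0],[0,0,0],[0,0,0],[0,0,0],[0,0,0]],"angular":[[0,0,0],[0,0,0],[0,0,0],[0,0,0],[0,0,0],[0,0,0],[0,0,0],[0,0,0],[0,0,0],[0,0,0]],"jaw":[50,45,38,30,24,18,12,12,12,12]}'
python3 - <<'E'
from h import *
snap('wrist','w8.png');st()
E
```

```text
time: 12.95
tool_pos: [0.545, -0.0921, 0.0142]
tool_rot: [0.561, -0.561, 0.431, -0.431]
contact_force: [0.1, 0.1, 2.3]
gripper_width: 0.169
t 13.0 tcp [ 0.5449 -0.0921  0.0142] F [-0.1269 -0.6622  2.9908] w 14.3
yax [ 0.0007 -0.0002 -1.    ] zax [0.9664 0.2572 0.0006] jawang 14.901193102191924 j [-0.3021  0.1211  1.932   0.      1.0879 -0.5622]
```

View pics/w8.png

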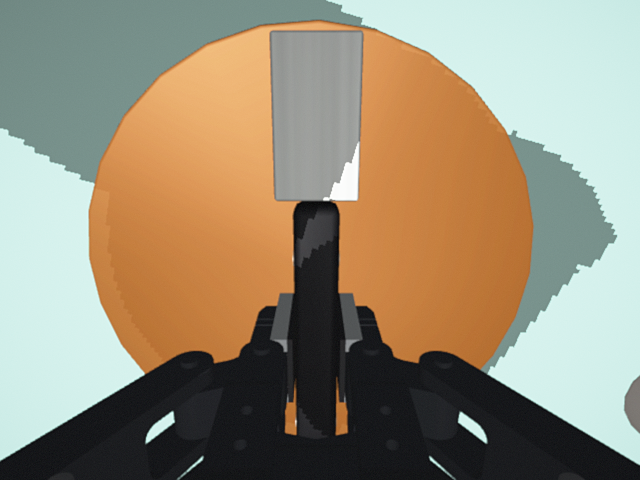

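```bash
python3 -m jog '{"offset":[[0,0,0.3],[0,0,0.6],[0,0,0.7],[0,0,0.7],[0,0,0.6],[-0.3,0.2,0.1],[-0.4,0.3,0],[-0.4,0.4,0],[-0.4,0.5,0],[-0.2,0.5,0],[0,0.5,0],[0,0.5,0]],"angular":[[0,0,0],[0,0,0],[0,0,0],[0,0,0],[0,0,0],[0,0,-0.5],[0,0,-0.5],[0,0,-0.5],[0,0,-0.5],[0,0,0],[0,0,0],[0,0,0]],"jaw":[12,12,12,12,12,12,12,12,12,12,12,12]}'
python3 -m jog '{"offset":[[0,0.5,0],[0,0.4,0],[0,0.3,0],[0,0.2,0],[0,0,0],[0,0,0],[0,0,0],[0,0,0]],"angular":[[-0.7,-0.04,0],[-0.7,-0.04,0],[-0.7,-0.04,0],[-0.7,-0.04,0],[-0.7,-0.04,0],[-0.7,-0.04,0],[-0.8,-0.04,0],[0,0,0]],"jaw":[12,12,12,12,12,12,12,12]}'
python3 - <<'E'
from h import *
W=lambda x,y,z:px2w('wrist',x,y,z,'w8.png')
a,b,c,d=W(271,31,.016),W(363,31,.016),W(275.5,201,.016),W(358,201,.016)
t=(a+b)/2;s=(c+d)/2;D=np.load('pics/w8.png.npz');q=D['q'];M=R.from_quat([q[1],q[2],q[3],q[0]]).as_matrix()
print('tip,shoulder in tool',M.T@(t-D['p']),M.T@(s-D['p']),'ang',np.degrees(np.arctan2(*(t-s)[1::-1])))
snap('wrist','w9.png');snap('scene','sc9.png');st()
E
```

```text
time: 14.2
tool_pos: [0.4589, 0.0539, 0.1643]
tool_rot: [0.513, -0.512, 0.487, -0.487]
contact_force: [-0.1, -0.5, -0.7]
gripper_width: 0.165
time: 15.0
tool_pos: [0.4586, 0.1241, 0.1628]
tool_rot: [-0.37, 0.622, -0.337, 0.603]
contact_force: [-1.6, 0.7, -1.0]
gripper_width: 0.165
tip,shoulder in tool [-0.1001 -0.0018  0.0006] [-0.0458 -0.0018  0.0005] ang 104.8583651568979
t 15.1 tcp [0.4593 0.1233 0.1638] F [-0.4311 -0.4579 -1.4352] w 14.0
yax [ 0.0277 -0.4987 -0.8663] zax [0.9986 0.052  0.002 ] jawang 2.980751606914679 j [ 0.3843 -0.1048  1.9478 -0.494   1.4932  0.4209]
```

View pics/w9.png

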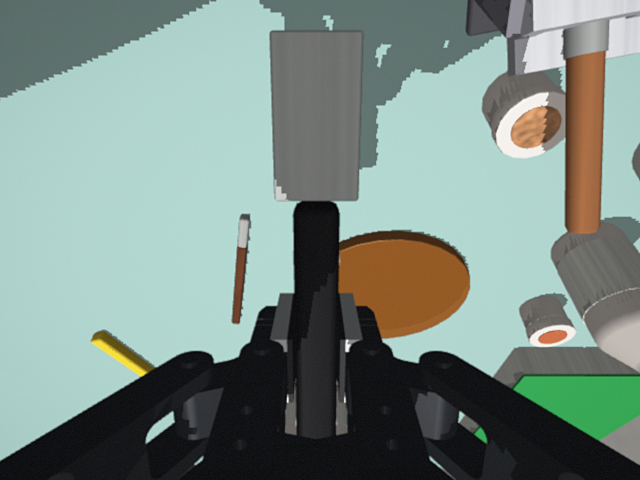

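View pics/sc9.png

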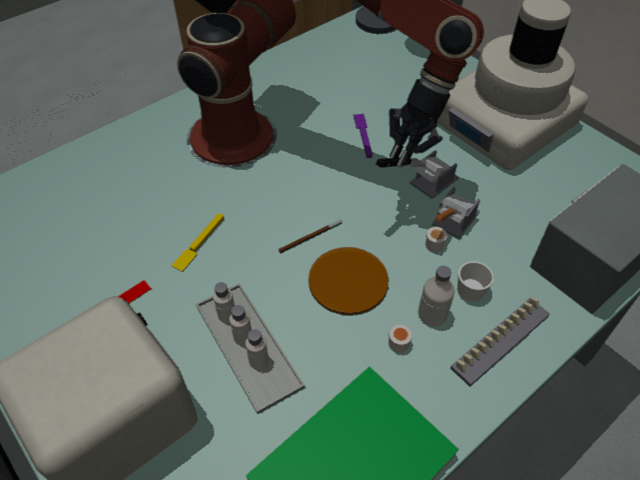

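```bash
cat >> h.py <<'E'
PHI=np.radians(3.0); MOUTH=np.array([.4525,.2467,.055]); SH=np.array([-.0458,.0022,.0006])
hx=np.array([-np.sin(PHI),np.cos(PHI),0]); XS=np.cos(np.pi/6)*hx-np.array([0,0,.5]); NS=.5*hx+np.array([0,0,np.cos(np.pi/6)]); YS=np.array([np.cos(PHI),np.sin(PHI),0])
def where():
    s,M=st(); d=s['tool_pos']+M@SH-MOUTH
    print('shoulder s,n,lat mm',1e3*d@XS,1e3*d@NS,1e3*d@YS); return s,M
def target(sv,n,lat=0):
    s,M=where(); g=MOUTH+XS*sv/1e3+NS*n/1e3+YS*lat/1e3-M@SH; print('move units',(g-s['tool_pos'])/.05)
E
python3 -c "
from h import *
target(-75,3)"
```

```text
t 15.1 tcp [0.4593 0.1233 0.1638] F [-0.4311 -0.4579 -1.4352] w 14.0
yax [ 0.0277 -0.4987 -0.8663] zax [0.9986 0.052  0.002 ] jawang 2.980751606914679 j [ 0.3843 -0.1048  1.9478 -0.494   1.4932  0.4209]
shoulder s,n,lat mm -115.65801437034727 30.213557323632116 1.0260499752953953
move units [-0.0431  0.4304 -0.8779]
```

```bash
python3 -m jog '{"offset":[[-0.01,0.1,-0.2],[-0.01,0.15,-0.3],[-0.01,0.1,-0.25],[-0.01,0.08,-0.13],[0,0,0],[0,0,0]],"angular":[[0,0,0],[0,0,0],[0,0,0],[0,0,0],[0,0,0],[0,0,0]],"jaw":[12,12,12,12,12,12]}'
python3 - <<'E'
from h import *
snap('wrist','w10.png');target(-50,2.5)
E
```

```text
time: 15.7
tool_pos: [0.4576, 0.1445, 0.1196]
tool_rot: [-0.369, 0.621, -0.337, 0.604]
contact_force: [0.7, 0.2, -0.9]
gripper_width: 0.167
t 15.75 tcp [0.4579 0.1446 0.1201] F [ 0.6561 -0.1808 -0.8761] w 14.1
yax [ 0.0284 -0.5    -0.8656] zax [0.9987 0.0516 0.003 ] jawang 2.956132847064829 j [ 0.4237 -0.0265  1.9533 -0.4912  1.4371  0.495 ]
shoulder s,n,lat mm -75.31406088481054 2.9679846950753914 0.7199798322876774
move units [-0.0371  0.4324 -0.2612]
```

View pics/w10.png

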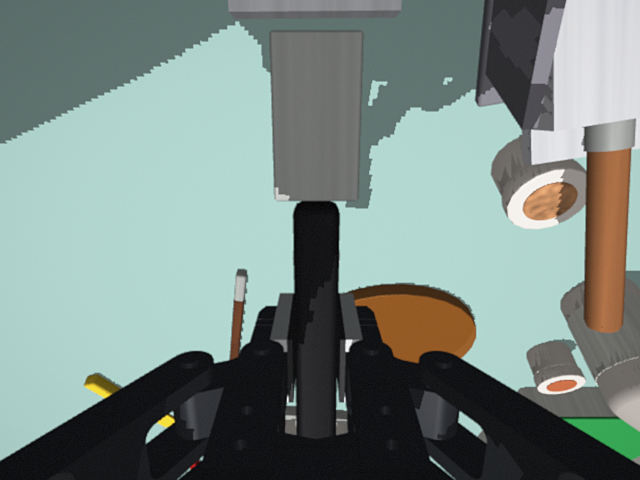

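```bash
python3 - <<'E'
from h import *
f='w10.png'
for lat in(-28,28):
    print('lip pred',w2px('wrist',MOUTH-.015*XS+lat/1e3*YS,f))
s,M=where()
for n in (2,3,4):
    sh=s['tool_pos']+M@(SH+[0,0,0]); tip=sh+XS*.055+.004*NS
print('tip pred',w2px('wrist',tip-.015*YS,f),w2px('wrist',tip+.015*YS,f))
crop('w10.png',200,0,430,60,'w10c.png',3.4)
E
```

```text
lip pred [229.7878  15.7506]
lip pred [401.2782  15.5779]
t 15.75 tcp [0.4579 0.1446 0.1201] F [ 0.6561 -0.1808 -0.8761] w 14.1
yax [ 0.0284 -0.5    -0.8656] zax [0.9987 0.0516 0.003 ] jawang 2.956132847064829 j [ 0.4237 -0.0265  1.9533 -0.4912  1.4371  0.495 ]
shoulder s,n,lat mm -75.31406088481054 2.9679846950753914 0.7199798322876774
tip pred [270.1328  29.2301] [365.7318  29.1266]
```

View pics/w10c.png

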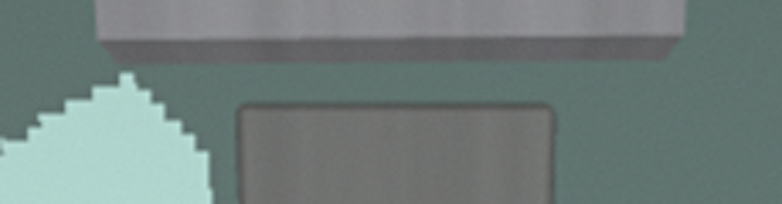

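```bash
cat >> h.py <<'E'
MOUTH=MOUTH+.0016*hx
E
python3 -c "
from h import *
target(-62,2.8)"
```

```text
t 15.75 tcp [0.4579 0.1446 0.1201] F [ 0.6561 -0.1808 -0.8761] w 14.1
yax [ 0.0284 -0.5    -0.8656] zax [0.9987 0.0516 0.003 ] jawang 2.956132847064829 j [ 0.4237 -0.0265  1.9533 -0.4912  1.4371  0.495 ]
shoulder s,n,lat mm -76.69970153086565 2.1679846950753907 0.7199798322876598
move units [-0.028   0.2598 -0.1361]
```

```bash
python3 -m jog '{"offset":[[-0.02,0.1,-0.05],[-0.01,0.1,-0.05],[0,0.06,-0.03],[0,0,0],[0,0,0]],"angular":[[0,0,0],[0,0,0],[0,0,0],[0,0,0],[0,0,0]],"jaw":[12,12,12,12,12]}'
python3 - <<'E'
from h import *
snap('wrist','w11.png');crop('w11.png',200,0,430,150,'w11c.png',3.4);snap('scene','sc11.png');crop('sc11.png',370,110,500,220,'sc11c.png',5);target(-48,2.8)
E
```

```text
time: 16.25
tool_pos: [0.4561, 0.1577, 0.1133]
tool_rot: [-0.369, 0.621, -0.337, 0.604]
contact_force: [0.5, -0.2, -0.7]
gripper_width: 0.164
t 16.35 tcp [0.4562 0.1575 0.1134] F [ 0.1258  0.379  -0.2764] w 14.0
yax [ 0.0281 -0.5    -0.8656] zax [0.9987 0.0515 0.0027] jawang 2.9493907539612088 j [ 0.4471 -0.0039  1.9434 -0.4861  1.4364  0.5205]
shoulder s,n,lat mm -62.10034031886015 2.8741831361779457 -0.31707665256418044
move units [-0.0064  0.2435 -0.1423]
```

View pics/w11c.png

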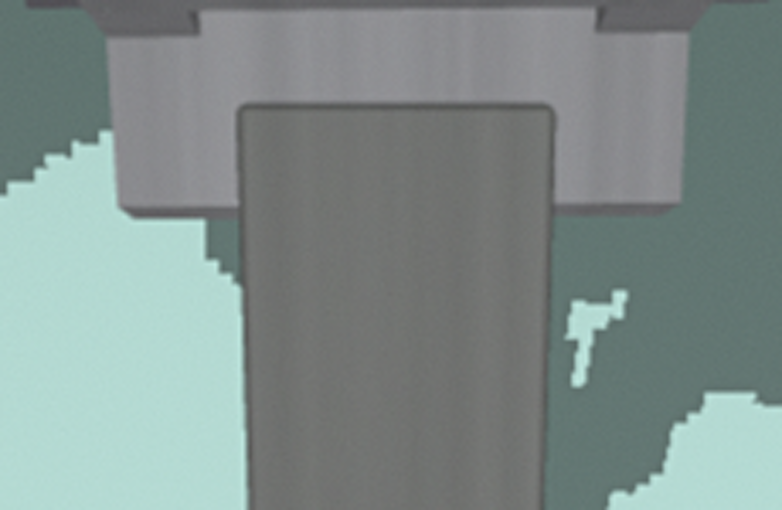

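View pics/sc11c.png

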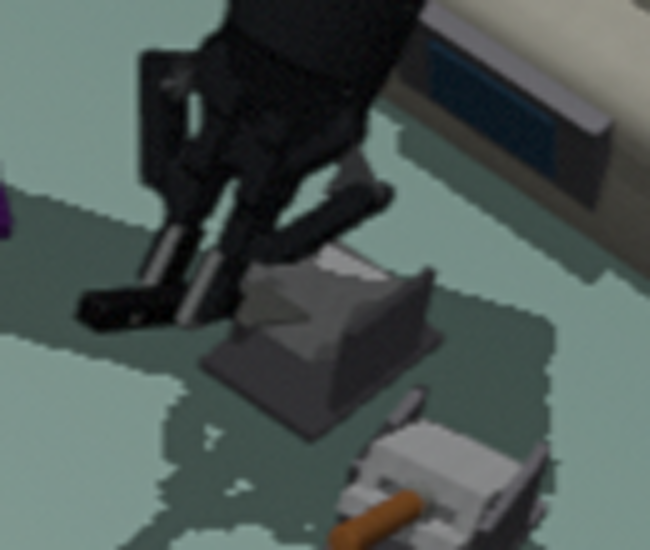

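```bash
python3 -m jog '{"offset":[[0,0.08,-0.05],[0,0.08,-0.05],[0,0.08,-0.04],[0,0,0],[0,0,0]],"angular":[[0,0,0],[0,0,0],[0,0,0],[0,0,0],[0,0,0]],"jaw":[12,12,12,12,12]}'
python3 - <<'E'
from h import *
snap('wrist','w12.png');crop('w12.png',200,0,430,150,'w12c.png',3.4);target(-25,2.8)
E
```

```text
time: 16.85
tool_pos: [0.456, 0.1696, 0.1061]
tool_rot: [-0.369, 0.621, -0.337, 0.604]
contact_force: [0.2, 0.5, -1.0]
gripper_width: 0.166
t 16.9 tcp [0.4561 0.1696 0.1063] F [ 0.1579 -0.6296 -1.3016] w 14.7
yax [ 0.028  -0.5001 -0.8655] zax [0.9987 0.0516 0.0025] jawang 2.960218265181915 j [ 0.4674  0.0217  1.931  -0.4819  1.4336  0.5433]
shoulder s,n,lat mm -48.097094442254544 2.7380910369469116 0.24642807646900916
move units [-0.0259  0.3999 -0.2299]
```

View pics/w12c.png

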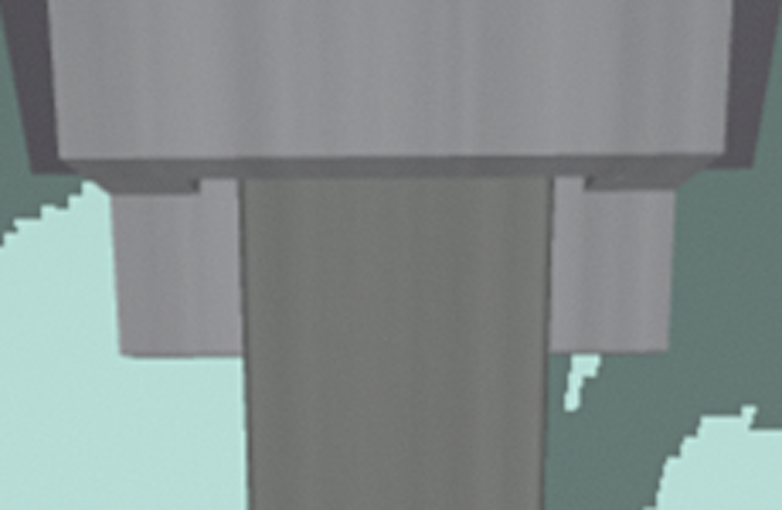

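```bash
python3 -m jog '{"offset":[[-0.01,0.1,-0.06],[-0.01,0.1,-0.06],[-0.01,0.1,-0.06],[0,0.1,-0.05],[0,0,0]],"angular":[[0,0,0],[0,0,0],[0,0,0],[0,0,0],[0,0,0]],"jaw":[12,12,12,12,12]}'
python3 -c "
from h import *
target(-4,2)"
```

```text
time: 17.4
tool_pos: [0.4544, 0.19, 0.0943]
tool_rot: [-0.369, 0.621, -0.337, 0.604]
contact_force: [-0.1, -0.1, -1.2]
gripper_width: 0.163
t 17.4 tcp [0.4544 0.19   0.0943] F [-0.0834 -0.1458 -1.1625] w 13.9
yax [ 0.0277 -0.5001 -0.8655] zax [0.9986 0.0523 0.0018] jawang 2.996167298199946 j [ 0.5021  0.063   1.9112 -0.4738  1.4297  0.581 ]
shoulder s,n,lat mm -24.301111418466768 2.60599779242691 -0.4536697049978138
move units [-0.009   0.3456 -0.2135]
```

```bash
python3 -m jog '{"offset":[[0,0.1,-0.06],[0,0.1,-0.06],[0,0.08,-0.05],[0,0.06,-0.04],[0,0,0]],"angular":[[0,0,0],[0,0,0],[0,0,0],[0,0,0],[0,0,0]],"jaw":[12,12,12,12,12]}'
python3 - <<'E'
from h import *
snap('wrist','w13.png');crop('w13.png',200,100,430,250,'w13c.png',3.4);target(0,1.5)
E
```

```text
time: 17.9
tool_pos: [0.4544, 0.2068, 0.0839]
tool_rot: [-0.369, 0.621, -0.337, 0.604]
contact_force: [-0.2, -0.3, -0.7]
gripper_width: 0.166
t 17.95 tcp [0.4545 0.2066 0.0841] F [-0.0903  0.7749  0.2371] w 14.7
yax [ 0.0278 -0.5002 -0.8655] zax [0.9987 0.0517 0.0022] jawang 2.9655172495456945 j [ 0.5279  0.1002  1.8909 -0.4678  1.4252  0.6109]
shoulder s,n,lat mm -4.908687811769223 2.073598615465061 0.5908507989217673
move units [-0.016   0.0786 -0.059 ]
```

View pics/w13c.png

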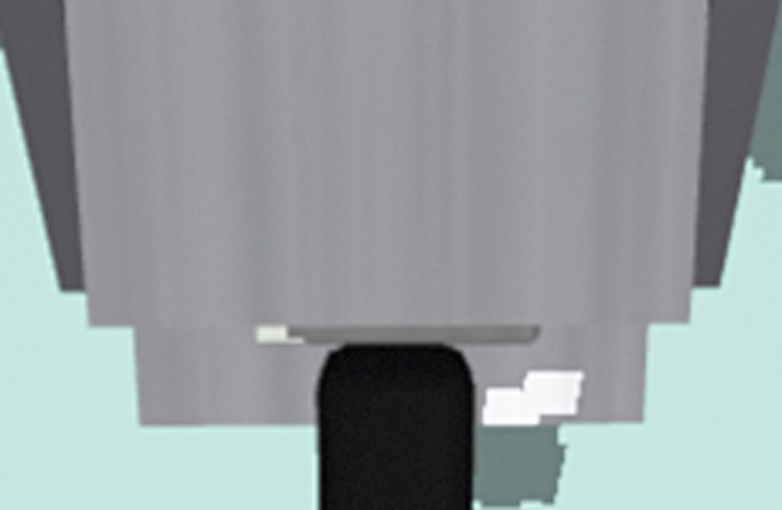

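```bash
python3 -m jog '{"offset":[[-0.01,0.017,-0.015],[0,0.017,-0.015],[0,0.017,-0.015],[0,0.017,-0.01],[0,0.017,-0.01],[0,0,0]],"angular":[[0,0,0],[0,0,0],[0,0,0],[0,0,0],[0,0,0],[0,0,0]],"jaw":[12,12,12,12,12,12]}'
python3 -c "
from h import *
where()"
```

```text
time: 18.55
tool_pos: [0.4541, 0.2106, 0.0811]
tool_rot: [-0.369, 0.621, -0.337, 0.604]
contact_force: [-0.7, -1.3, 0.8]
gripper_width: 0.163
t 18.55 tcp [0.4541 0.2106 0.0811] F [-0.7454 -1.2776  0.8116] w 14.0
yax [ 0.0279 -0.5005 -0.8653] zax [0.9987 0.0515 0.0025] jawang 2.9507516847526363 j [ 0.5346  0.1095  1.8868 -0.4665  1.4235  0.6191]
shoulder s,n,lat mm 0.06960467736931253 1.4840123041066158 0.4177183049880808
```

```bash
python3 -m jog '{"offset":[[0,0.017,-0.01],[0,0.017,-0.01],[0,0,0],[0,0,0]],"angular":[[0,0,0],[0,0,0],[0,0,0],[0,0,0]],"jaw":[12,12,12,12]}'
python3 - <<'E'
from h import *
snap('wrist','w14.png');crop('w14.png',200,100,430,250,'w14c.png',3.4);where()
E
```

```text
time: 18.95
tool_pos: [0.4542, 0.2107, 0.0811]
tool_rot: [-0.367, 0.622, -0.336, 0.605]
contact_force: [-2.3, -7.1, 4.7]
gripper_width: 0.169
t 19.0 tcp [0.4542 0.2107 0.0811] F [-0.3974 -7.7944  4.9002] w 14.1
yax [ 0.0273 -0.5043 -0.8631] zax [0.9987 0.0506 0.002 ] jawang 2.901129442944373 j [ 0.5362  0.1125  1.8847 -0.4692  1.4266  0.6218]
shoulder s,n,lat mm 0.17470060071378135 1.3411052023551326 0.5069216909324801
```

View pics/w14c.png

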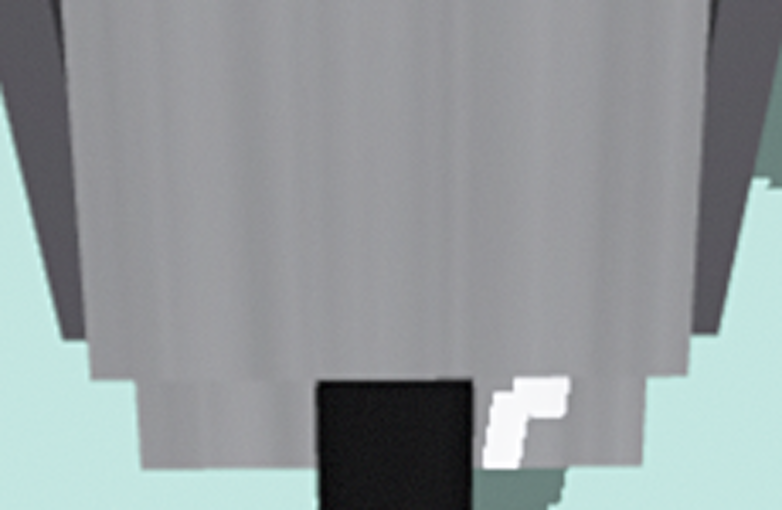

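```bash
python3 -m jog '{"offset":[[0,-0.007,-0.012],[0,-0.007,-0.012],[0,0,0],[0,0,0]],"angular":[[0,0,0],[0,0,0],[0,0,0],[0,0,0]],"jaw":[12,12,12,12]}'
python3 -c "
from h import *
where()"
```

```text
time: 19.4
tool_pos: [0.4545, 0.2104, 0.0805]
tool_rot: [-0.368, 0.621, -0.336, 0.605]
contact_force: [-1.9, -6.6, 7.1]
gripper_width: 0.166
t 19.4 tcp [0.4545 0.2104 0.0805] F [-1.8699 -6.5525  7.1248] w 14.2
yax [ 0.0279 -0.5037 -0.8634] zax [0.9987 0.0506 0.0028] jawang 2.9007900059505776 j [ 0.5353  0.1128  1.8854 -0.4694  1.4243  0.6219]
shoulder s,n,lat mm 0.19191482956860753 0.6542479128694939 0.8509466671011673
```

```bash
python3 -m jog '{"offset":[[0,0,0],[0,0,0],[0,0,0],[0,0,0],[0,0,0],[0,0,0],[0,0,0]],"angular":[[0,0,0],[0,0,0],[0,0,0],[0,0,0],[0,0,0],[0,0,0],[0,0,0]],"jaw":[18,24,32,40,48,55,55]}'
python3 - <<'E'
from h import *
snap('wrist','w15.png');where()
E
```

```text
time: 20.1
tool_pos: [0.4541, 0.2118, 0.0788]
tool_rot: [-0.369, 0.621, -0.337, 0.604]
contact_force: [-0.5, -0.6, 0.6]
gripper_width: 0.64
t 20.15 tcp [0.4541 0.2118 0.0788] F [-0.6008  0.2708 -0.4281] w 54.5
yax [ 0.028  -0.4999 -0.8656] zax [0.9987 0.0515 0.0026] jawang 2.953186878731386 j [ 0.5362  0.114   1.8861 -0.4658  1.4202  0.6221]
shoulder s,n,lat mm 2.2433708494058857 0.11567553109912061 0.4559625895107758
```

View pics/w15.png

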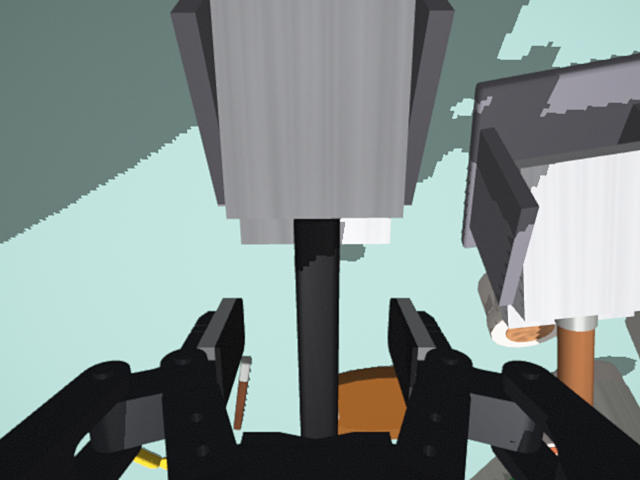

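```bash
python3 -m jog '{"offset":[[0,0,0.15],[0,0,0.3],[0,0,0.4],[0,0,0.5],[0,0,0.5],[0,-0.3,0.4],[0,-0.5,0.3],[0,-0.6,0.2],[0,-0.6,0],[0,-0.5,0],[0,-0.3,0],[0,0,0]],"angular":[[0,0,0],[0,0,0],[0,0,0],[0,0,0],[0,0,0],[0,0,0],[0,0,0],[0,0,0],[0,0,0],[0,0,0],[0,0,0],[0,0,0]],"jaw":[55,55,55,55,55,55,55,55,55,55,55,55]}'
python3 - <<'E'
from h import *
snap('wrist','w16.png');crop('w16.png',150,0,500,260,'w16c.png',2.28);snap('scene','sc16.png');snap('top','top16.png');where()
crop('sc16.png',380,120,500,220,'sc16c.png',6)
E
```

```text
time: 21.35
tool_pos: [0.4541, 0.0707, 0.2174]
tool_rot: [-0.369, 0.62, -0.338, 0.605]
contact_force: [0.1, 0.9, -0.3]
gripper_width: 0.643
t 21.5 tcp [0.4543 0.0723 0.2167] F [-0.1402  0.9594  0.3985] w 55.2
yax [ 0.0286 -0.4994 -0.8659] zax [0.9987 0.0518 0.0031] jawang 2.970573636748433 j [ 0.2926 -0.2308  1.9663 -0.5082  1.5439  0.2913]
shoulder s,n,lat mm -187.3246185781931 49.919460696936866 -6.67308695225244
```

View pics/w16.png

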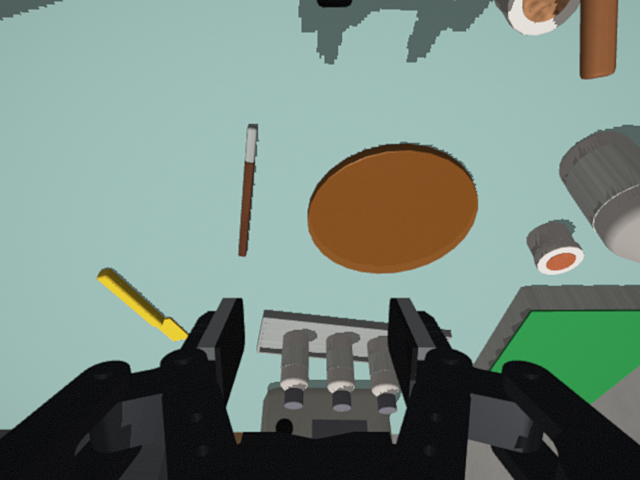

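View pics/sc16.png

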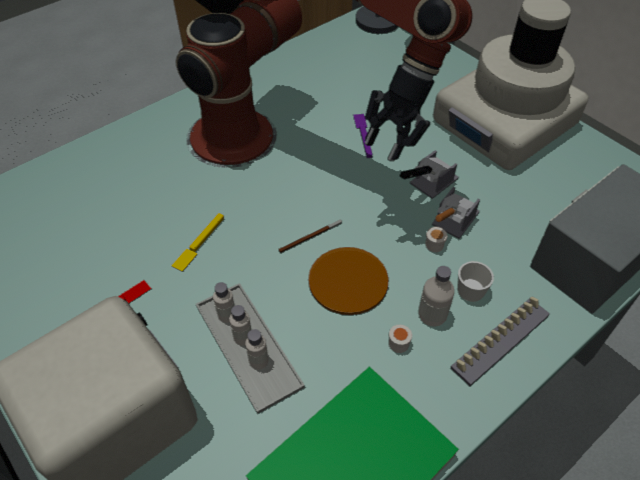

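View pics/sc16c.png

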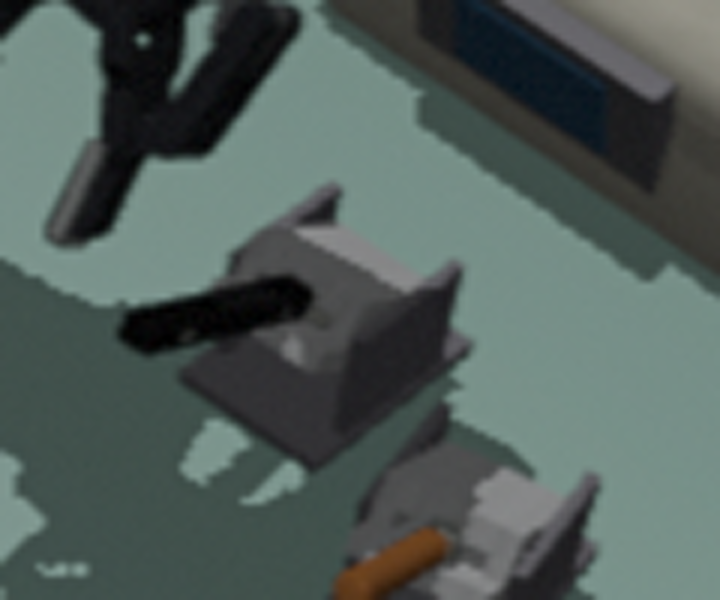

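View pics/top16.png

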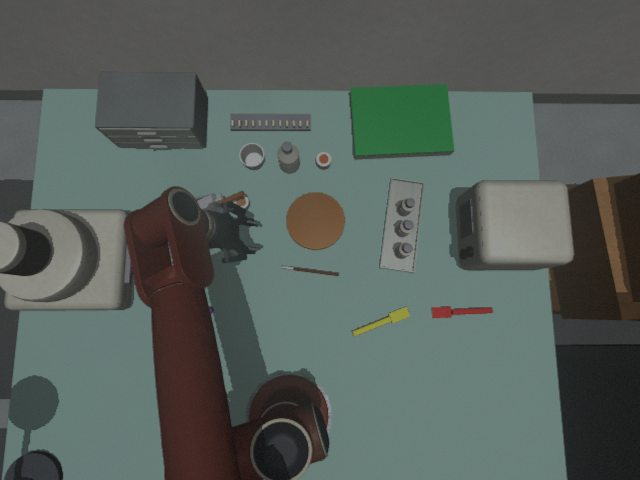

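```bash
python3 -m jog '{"offset":[[0,0,0.4],[0,0.2,0.4],[0,0.4,0.3],[0,0.5,0],[0,0.5,0],[0,0.4,0],[0,0.2,0],[0,0,0]],"angular":[[0.7,0.04,0],[0.7,0.04,0],[0.7,0.04,0],[0.7,0.04,0],[0.7,0.04,0],[0.7,0.04,0],[0.8,0.04,0],[0,0,0]],"jaw":[55,55,55,55,55,55,55,55]}'
python3 - <<'E'
from h import *
snap('wrist','w17.png');crop('w17.png',200,60,440,300,'w17c.png',2.5);st()
f='w17.png'
for n in(9,14):
  print('roof edge pred n=9', w2px('wrist',MOUTH+NS*.009-.008*YS,f),w2px('wrist',MOUTH+NS*.009+.008*YS,f))
print('handle end top if ideal',w2px('wrist',MOUTH+NS*.014-.115*XS,f))
E
```

```text
time: 22.3
tool_pos: [0.4542, 0.1823, 0.2716]
tool_rot: [0.513, -0.513, 0.487, -0.487]
contact_force: [-0.2, -0.5, 0.8]
gripper_width: 0.64
t 22.35 tcp [0.4541 0.1819 0.2714] F [0.3804 0.1758 0.352 ] w 55.4
yax [-0.0002 -0.0015 -1.    ] zax [ 0.9987  0.0514 -0.0002] jawang 2.9474820114676556 j [ 0.2296 -0.3008  1.8694 -0.0014  1.5735  0.1781]
roof edge pred n=9 [307.7398 122.6303] [326.8608 122.629 ]
roof edge pred n=9 [307.7398 122.6303] [326.8608 122.629 ]
handle end top if ideal [317.5433 256.55  ]
```

View pics/w17c.png

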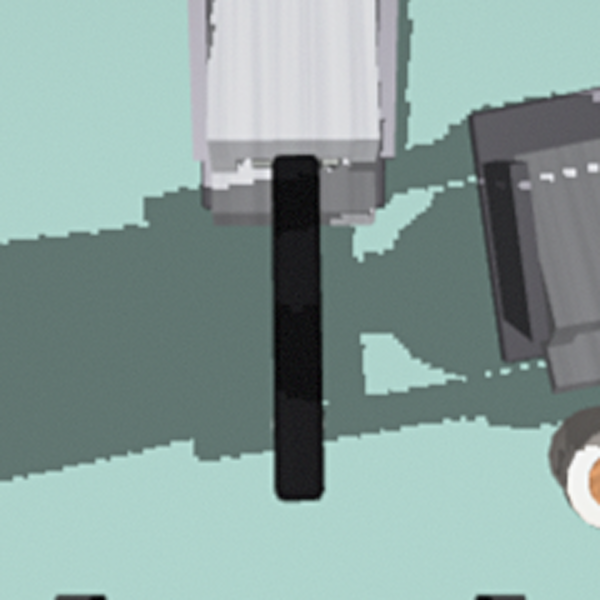

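```bash
python3 - <<'E'
from h import *
f='w17.png'
print('shoulder top ideal',w2px('wrist',MOUTH+NS*.014,f),'roof corner',w2px('wrist',MOUTH+NS*.009,f),'lip',w2px('wrist',MOUTH-.015*XS,f))
crop('w17.png',270,100,370,165,'w17d.png',8)
E
```

```text
shoulder top ideal [317.3272 119.5171] roof corner [317.3005 122.6297] lip [317.2787 144.0609]
```

View pics/w17d.png

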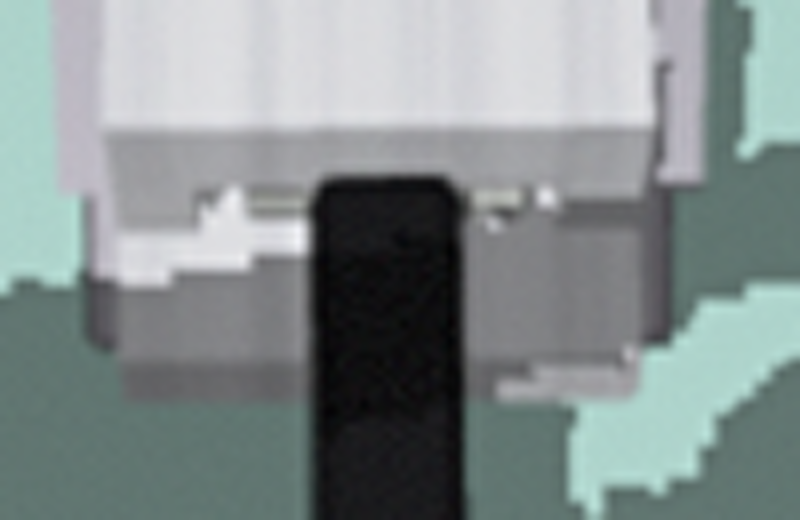

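```bash
python3 - <<'E'
from h import *
im=snap('scene','sc18.png');crop('sc18.png',190,270,310,420,'sc18c.png',4)
a=cv2.imread('pics/w17.png').astype(int);b=snap('wrist','w18.png').astype(int)
print('change in slot region',abs(a-b)[100:270,270:370].mean())
st()
E
```

```text
change in slot region 4.100294117647059
t 22.45 tcp [0.454  0.1819 0.2712] F [0.8765 0.5088 0.1957] w 55.3
yax [-0.0004 -0.0016 -1.    ] zax [ 0.9987  0.0515 -0.0005] jawang 2.954895551700831 j [ 0.2296 -0.3009  1.8698 -0.0014  1.5734  0.1781]
```

View pics/sc18c.png

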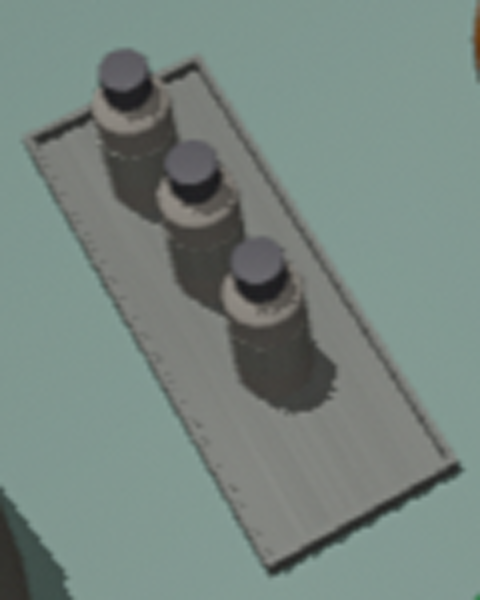

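All three bottles stand upright in the tray. The spatula's shoulder sits against the slot roof and the robot touches nothing, so I'm handing in.

```bash
python3 -c "
from plant import manip
print(manip.job_done())"
```

```text
the job is handed in; nothing more can be done
None
```

I moved the white bottle first and stood it upright in the steel tray, midway between the two bottles already there. Then I took the black-handled spatula from the glass slab, slid it blade first down the 30° slot of the free holder until the shoulder met the roof, and let go. I handed in at about 22.5 s; the largest wrist force I read was about 10 N.

- **Bottle:** the last scene picture shows all three bottles in the tray upright.
- **Spatula:** the last wrist pictures show the blade in the slot and the shoulder at the roof edge. My measurement agrees with home to about 1 mm. The handle droops perhaps 1–2°, as expected, because its weight lies just beyond the slot's lip.
- **Measurement disagreement:** while inserting, the holder's lip appeared about 1.5 mm deeper than my first measurement. I corrected for that before entering the slot.
- **Stillness check:** comparing the slot region in two wrist pictures taken 0.1 s apart gave a mean change of 4 grey levels. I took this as image noise and did not look into it further.
- **Everything else:** the last scene and top views showed no change to the other objects.

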